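# Press the hair-tie jar's lift plate down

## Robot

A 6-joint arm with a two-finger parallel gripper is mounted at the origin on the work surface. World frame = base frame: x ahead of the robot, y to its left, z up, the work surface at z = 0. Lengths are in m, angles in degrees, forces in N, time in s.
With the tool pointing down it reaches from about 0.25 to 0.725 m from the base axis. Payload 9.7 kg.
Tool frame: the origin (TCP) lies between the finger pads; the fingertips stand 11 mm ahead of it and the grasp point (between the pads) lies 8 mm behind it; y points along the fingers, x is the direction in which the jaws open and shut, and the axes are right-handed (so a half turn about y gives the same grasp; the last joint's range is limited). The gripper opens to 85 mm and grips with 20 to 120 N. Pads are 22 mm wide; open, the fingers measure 114 mm over their backs; the gripper's body (76 mm by 85 mm) begins 54 mm behind the grasp point. The pads swing forward as they close: fully open they stand 13 mm farther back than shut.
Start: joints at [-65.145, 4.979, 10.078, 95.1, 0, 90], TCP at [0.231, -0.499, 0.242] pointing down, gripper open.
Joint ranges: [-179.16, 179.16], [-48.56, 103.87], [-65.8, 70.77], [-126.05, 130.52], [-82.76, 87.17], [-180, 180]. Speed limits (degrees/s): [127.2, 127.2, 147.25, 180, 180, 180].

## Interface

Orientations are given as [roll, pitch, yaw] about the fixed x, y, z axes, in that order (R = Rz(yaw) Ry(pitch) Rx(roll)).
In Python, from workcell import bot, vision gives the robot as it stands. The module is installed in compiled form; this text tells all that it offers.
- The arm moves only by the shell command python3 -m crank 'ROWS' [OPENING] [FORCE]. ROWS is text: rows parted by semicolons, each of 6 numbers parted by spaces: the shift along the tool's x, y, z in m, then the turn, a rotation vector about the tool's x, y, z in rad. A call has 1 to 8 rows; each row is the pose to reach, as a shift and turn from the pose commanded when the call began, along the tool's axes at that moment; what a row does not reach only later rows make up. A row lasts 1/10 s, in which the tool goes at most 50 mm and 8.59 degrees, less where a joint would pass 70% of its speed; a pose out of reach is approached as far as the arm can. A call with a gripper value outside its range is refused whole. OPENING is the gripper's target within -1 to 1 (shut at 1, half-way at 0, fully open at -1), set as the call begins (- or left out, the last holds). The fingers move at their own pace and stop on an object; FORCE is the grip in N (left out, the last holds). Time passes only in rows, so rows that repeat a pose let the fingers close. It gives the time, the measured TCP pose, the force and the opening at its end, in the units of the state.
- bot.get_obs(): the state, without advancing time (a new reading comes with each control period).
- vision.camera(name): name is "scene" or "side" or "wrist"; returns the picture (400x640x3 uint8, red, green, blue); there is no depth.
- vision.get_calibration(name): a dict with "fx", "fy", "cx", "cy" (pixels), "rvec" (rotation vector, rad) and "tvec" (3), from world to camera coordinates, as OpenCV has them. Camera axes: x right, y down, z forward; pixel columns grow to the right and rows downward; lengths in m; the calibration is good to about 2 mm. A picture is of the moment at which its call begins: read the wrist's pose just before it. get_calibration takes no time and is no camera call; for the wrist camera it gives the pose at the moment of the call.
- bot.job_done(): hands the job in, once; it reports no verdict.
The state is a dict: "time": time; "q": joint angles; "qd": joint speeds; "joint_efforts": joint torques, N m; "ee_pos": TCP position; "tcp_rot": TCP orientation; "wrist_force": force on the tool from outside, world axes, zero at the start; "torque": the same for the moment, N m; "opening": finger opening in m.
Only numpy, scipy, OpenCV 4.12 (cv2) and the standard library are available. Lean on these libraries where they do the work, as an engineer would, in place of code of your own. Each camera call takes 0.05 s, during which the arm holds its last target. There are 200 camera calls.

## Task

The sprung blue lift plate in the frosted hair-tie jar has popped up and may sit crooked. Press it squarely down with the wooden-handled presser until it bottoms out level, keeping it pressed a moment, so that there is room for hair ties again. Then stand the presser upright, fully on its cork coaster, and let go; keep the fingers off the plate and leave the watch case, tin, owl and shoe horn where they are.

Things in the scene. Friction and masses are not known exactly. Their poses are not given: they have to be found in the camera images.
- presser_center (a point): Centre (on its axis, half-way up, 65 mm above the underside) of the presser: a loose tamper standing upright on the coaster, 130 mm tall, about 0.22 kg, steel foot below and wooden handle above. Grip the handle high, 95 to 115 mm above the underside, so that the fingers stay above the jar's rim.
- presser: The same presser; origin at the centre of its underside, z up the handle. Flat round steel foot 56 mm in diameter, 12 mm thick; wooden collar 38 mm in diameter from 12 to 22 mm up; plain round handle 26 mm in diameter from 22 mm to the top at 130 mm.
- coaster: Round cork coaster, fixed, 110 mm in diameter, 5 mm thick; origin at the centre of its underside, on the shelf board. The presser stands on it.
- jar: Frosted, see-through acrylic hair-tie jar, fixed to the shelf board, open at the top: 84 mm outside diameter, 77 mm inside, 85 mm high; origin at the centre of its underside, z up.
- jar_rim (a point): Centre of the jar's mouth, 85 mm above the shelf board.
- follower (a joint): How far the lift plate has been pressed down, in m: 0 = all the way up, 0.032 = bottomed out. A spring pushes up (1.5 N at the top, 3.4 N at the bottom) and a seal drags with 5 N, so the plate stays where it is left; pressing it takes about 6 to 9 N, and at the bottom it stops hard.
- plate: Round blue lift plate in the jar, 70 mm in diameter, 8 mm thick; origin at its centre, z normal to it. Origin 58 mm above the jar's underside at follower 0, 26 mm when bottomed out. It rocks up to 0.15 rad either way about its own x axis with light friction and stays crooked where it is left; a flat foot pressed squarely on it levels it.
- plate_top (a point): Centre of the lift plate's upper face, 4 mm above the plate's origin: 62 mm above the jar's underside when up, 30 mm when bottomed out.
- watch_case: Bystander: black lacquered wooden watch case with a brass-tone latch, 110 x 180 x 72 mm high, loose; origin at the centre of its underside.
- tin: Bystander: flat stainless steel collar-stay tin, 60 x 95 x 24 mm high, loose; origin at the centre of its underside.
- owl: Bystander: small ceramic owl, 52 mm in diameter, about 75 mm high, loose; origin at the centre of its underside.
- shoe_horn: Bystander: steel shoe horn with an orange silicone handle lying flat, about 200 mm long, 40 mm wide, 14 mm high, loose; origin on its underside at mid-length, x axis from handle to blade.
Not all that is in view belongs to the job. Of the things that look like the coaster, take the one that is farthest to the robot's left at the start.

How it is judged (in metres and radians):
On the way:
1. the plate is pressed fully down with the presser lying flat on it (value of joint follower above 0.03 m and contact force between presser and plate above 2 N and angle between the z axis of presser and the z axis of plate, either way round below 0.06 rad and angle between plate's own z axis and vertical below 0.07 rad), for 0.2 s.
At the end, for the whole second after the job is handed in: The lift plate is still bottomed out (follower at 29 mm or more of 32) and level within 0.06 rad; the presser stands upright and still with its whole foot on the coaster (within 28 mm of its centre), released; the watch case, tin, owl and shoe horn are within 30 mm of where they were (value of joint follower above 0.029 m and angle between plate's own z axis and vertical below 0.06 rad and horizontal distance between presser and coaster below 0.028 m and angle between presser's own z axis and vertical below 0.08 rad and z of presser in the frame of coaster between 0.001 and 0.01 m and linear speed of presser below 0.02 m/s); the robot touches nothing.
It fails at once if the watch case is moved more than 30 mm (distance of watch_case from where it was at the start of the episode above 0.03 m).
It fails at once if the collar-stay tin is moved more than 30 mm (distance of tin from where it was at the start of the episode above 0.03 m).
It fails at once if the ceramic owl is moved more than 30 mm (distance of owl from where it was at the start of the episode above 0.03 m).
It fails at once if the shoe horn is moved more than 30 mm (distance of shoe_horn from where it was at the start of the episode above 0.03 m).
It fails at once if the fingers press on the lift plate (contact force between the fingers and plate above 1 N).
It also fails if it takes over 48 s, if anything falls off the work surface, if the arm or the gripper's body presses on something with over 40 N, if the wrist force passes 120 N, or if a joint passes its speed limit or range.

## Working session

There is one attempt and no reset: what is moved stays moved. The work goes in short steps, Python scripts to look and compute and a shell command to move; the robot and the scene stay as the last step left them, time stands still between calls to the robot, and variables do not carry over. Pictures are saved under pics/ and viewed, about 8 in all and at most 12, crops included, and the job is handed in when it is done.

```bash
mkdir -p pics
cat > h.py <<'E'
import numpy as np, cv2
from workcell import bot, vision
def cal(n):
    c=vision.get_calibration(n); K=np.array([[c['fx'],0,c['cx']],[0,c['fy'],c['cy']],[0,0,1.]])
    R=cv2.Rodrigues(np.array(c['rvec'],float))[0]; return K,R,np.array(c['tvec'],float).ravel()
def back(n,u,v,z,c=None):
    K,R,t=c or cal(n); o=-R.T@t; d=R.T@np.linalg.solve(K,[u,v,1.]); return o+d*(z-o[2])/d[2]
def proj(n,p,c=None):
    K,R,t=c or cal(n); q=K@(R@np.array(p,float)+t); return q[:2]/q[2]
def snap(n,f,crop=None,s=1):
    im=vision.camera(n)[:,:,::-1]
    if crop: x0,y0,x1,y1=crop; im=im[y0:y1,x0:x1]
    if s!=1: im=cv2.resize(im,None,fx=s,fy=s,interpolation=cv2.INTER_CUBIC)
    cv2.imwrite('pics/'+f,im)
E
python3 - <<'E'
from h import *
for n in ("scene","side"): snap(n,n+"0.png"); K,R,t=cal(n); print(n,K[0,0],-R.T@t)
print(bot.get_obs())
E
```

```text
scene 466.552251661219 [1.49905267 0.41507246 1.00833902]
side 418.0590550194426 [0.07313582 0.72254992 0.94431236]
{'time': 0.1, 'q': array([-6.51440755e+01,  5.00692375e+00,  1.00384488e+01,  9.51000013e+01,
        8.94225402e-04,  8.99998668e+01]), 'qd': array([ 0.0342864 , -0.12383286,  0.17649287, -0.00496052, -0.1027586 ,
        0.03486692]), 'joint_efforts': array([-1.95850821e-04, -5.21562946e+01,  4.65652227e+01,  1.60394318e-02,
        5.40593021e-06, -2.99332510e-05]), 'ee_pos': array([ 0.23110547, -0.49886849,  0.24165891]), 'tcp_rot': array([-8.99991056e+01,  6.84762309e-02, -6.51439423e+01]), 'wrist_force': array([ 0.52729583, -0.24666411, -0.21167223]), 'torque': array([-0.03223703, -0.03595209,  0.02525349]), 'opening': 0.08487664820536243}
```

View pics/scene0.png

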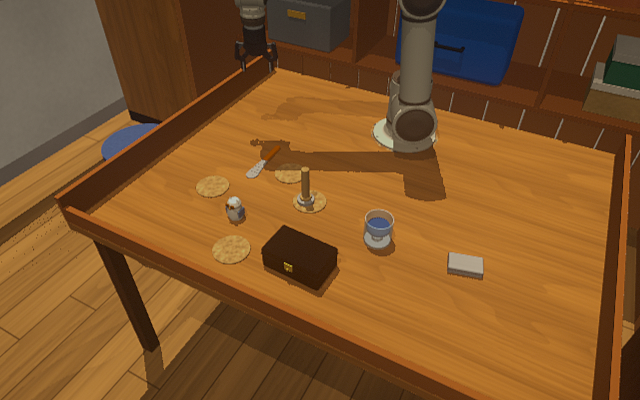

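View pics/side0.png

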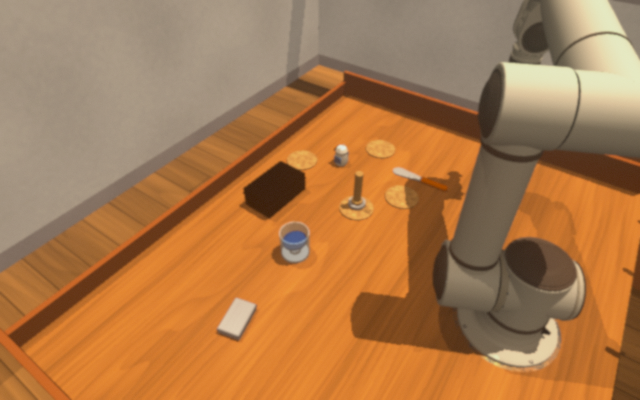

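Run:
```python
from h import *
S="scene"
for nm,u,v,z in [("cA",212,186,.005),("cB",231,249,.005),("cC",289,174,.005),("cD presser",310,201,.005),("jar rim",379,219,.085),("press top",305.5,168.5,.13),("owl",235,212,.02),("case",300,255,.07),("tin",465,262,.024)]:
    print(nm,back(S,u,v,z).round(3))
print("side")
for nm,u,v,z in [("cA",380,149,.005),("cB",302,160,.005),("cC",402,196,.005),("cD",356.5,207.5,.005),("jar rim",294,233,.085),("press top",358.5,173,.13),("horn",407,177,.01)]:
    print(nm,back("side",u,v,z).round(3))
c=(265,145,425,265)
snap(S,"crop1.png",c,5)
```

```text
cA [ 0.607 -0.454  0.005]
cB [ 0.809 -0.231  0.005]
cC [ 0.431 -0.26   0.005]
cD presser [ 0.519 -0.13   0.005]
jar rim [0.572 0.124 0.085]
press top [ 0.517 -0.145  0.13 ]
owl [ 0.688 -0.301  0.02 ]
case [ 0.785 -0.014  0.07 ]
tin [0.557 0.381 0.024]
side
cA [ 0.601 -0.444  0.005]
cB [ 0.8   -0.225  0.005]
cC [ 0.417 -0.259  0.005]
cD [ 0.513 -0.127  0.005]
jar rim [0.565 0.129 0.085]
press top [ 0.526 -0.145  0.13 ]
horn [ 0.445 -0.35   0.01 ]
```

View pics/crop1.png

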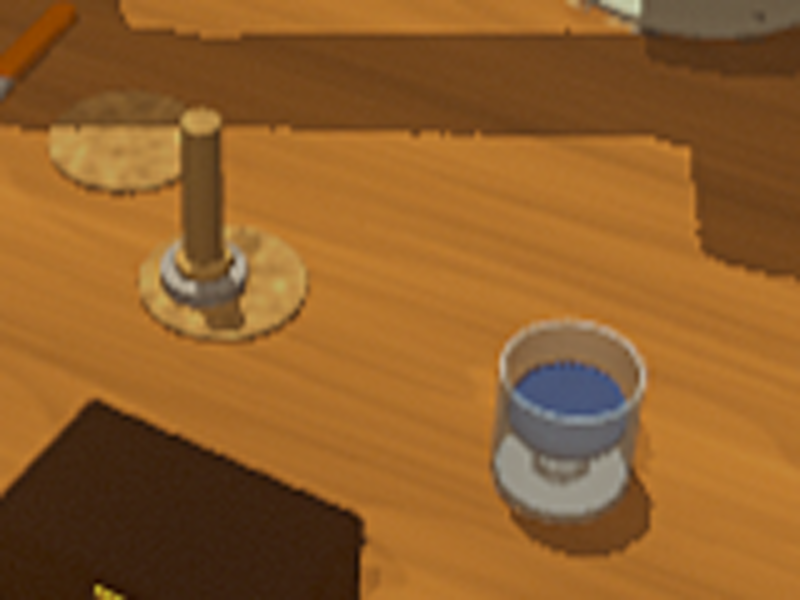

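Coaster lookalikes in the scene view: A (212,186) y=-0.45, B (231,249) y=-0.23, C (289,174) y=-0.26, D (310,201) y=-0.13. D is the farthest left, and the presser stands on it; the crop confirms this. It also shows the presser at (305,169) and the jar at (379,219), with the plate up. Now moving over the presser.

```bash
python3 -m crank '-0.02 0 0.041 0 -0.109 0;-0.04 0 0.082 0 -0.218 0;-0.06 0 0.123 0 -0.327 0;-0.08 0 0.164 0 -0.436 0;-0.10 0 0.205 0 -0.545 0;-0.12 0 0.246 0 -0.655 0;-0.14 0 0.287 0 -0.764 0;-0.16 0 0.328 0 -0.873 0' -1
cat > g.py <<'E'
from h import *
from scipy.spatial.transform import Rotation as Ro
import sys
def rel(p,yaw):
    o=bot.get_obs(); R=Ro.from_euler('xyz',o['tcp_rot'],degrees=True)
    T=Ro.from_euler('xyz',[-90,0,yaw],degrees=True)
    print('shift',(R.inv().apply(np.array(p)-o['ee_pos'])).round(4),'turn',(R.inv()*T).as_rotvec().round(4),'rot',o['tcp_rot'].round(2),'pos',o['ee_pos'].round(4),'F',o['wrist_force'].round(2),'op',round(o['opening'],4),'t',o['time'])
if __name__=='__main__': rel([float(a) for a in sys.argv[1:4]],float(sys.argv[4]))
E
python3 g.py 0.521 -0.145 0.242 -15
```

```text
time: 0.95
ee_pos: [0.4623, -0.2143, 0.2422]
tcp_rot: [-90.0, -0.0, -14.9]
wrist_force: [0.4, -1.3, -0.4]
opening: 0.0853
shift [0.0389 0.0002 0.082 ] turn [0.     0.0023 0.    ] rot [-90.    -0.   -14.87] pos [ 0.4623 -0.2143  0.2422] F [ 0.41 -1.28 -0.37] op 0.0853 t 0.95
```

```bash
python3 -m crank '0.013 0 0.027 0 0 0;0.026 0 0.055 0 0 0;0.039 0 0.082 0 0 0;0.039 0 0.082 0 0 0;0.039 0 0.082 0 0 0'
python3 - <<'E'
from h import *
c=cal("wrist"); K,R,t=c; print((-R.T@t).round(3)); snap("wrist","w1.png"); print(bot.get_obs()['ee_pos'])
print(proj("wrist",[.521,-.145,.135],c),proj("wrist",[.516,-.1285,.005],c))
E
```

```text
time: 1.45
ee_pos: [0.5207, -0.1466, 0.2418]
tcp_rot: [-90.0, 0.1, -15.0]
wrist_force: [-0.7, 0.2, 0.7]
opening: 0.0853
[ 0.542 -0.066  0.373]
[ 0.52033996 -0.14710586  0.24203252]
[322.23873276 205.09701138] [314.5123416  157.07180279]
```

View pics/w1.png

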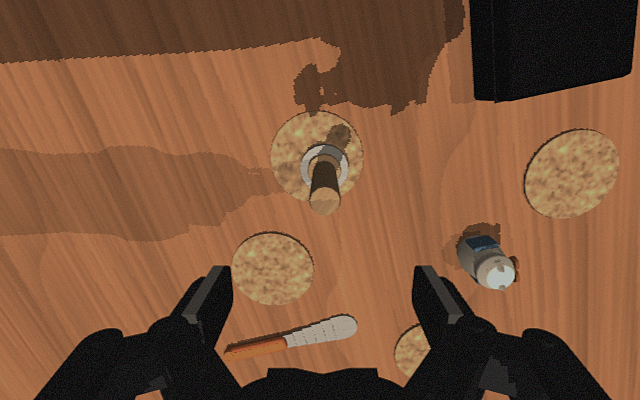

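```bash
python3 - <<'E'
from h import *
c=cal("wrist")
print("top",back("wrist",324.5,200,.135,c),"foot",back("wrist",324,166,.017,c),"coaster",back("wrist",317,156.5,.005,c))
E
python3 g.py 0.522 -0.143 0.102 -15
```

```text
top [ 0.5235442  -0.14196011  0.135     ] foot [ 0.5243686  -0.13978794  0.017     ] coaster [ 0.51875733 -0.12921243  0.005     ]
shift [0.0006 0.14   0.0044] turn [ 0.0002 -0.0018 -0.0007] rot [-9.001e+01  4.000e-02 -1.510e+01] pos [ 0.5203 -0.1471  0.242 ] F [-0.9   0.19  0.72] op 0.0855 t 1.5
```

```bash
python3 -m crank '0.002 0.02 0.0055 0 0 0;0.002 0.05 0.0055 0 0 0;0.002 0.08 0.0055 0 0 0;0.002 0.105 0.0055 0 0 0;0.002 0.125 0.0055 0 0 0;0.002 0.137 0.0055 0 0 0;0.002 0.14 0.0055 0 0 0;0.002 0.14 0.0055 0 0 0'
python3 -m crank '0 0 0 0 0 0;0 0 0 0 0 0;0 0 0 0 0 0;0 0 0 0 0 0;0 0 0 0 0 0;0 0 0 0 0 0;0 0 0 0 0 0;0 0 0 0 0 0' 0.5 20
python3 -m crank '0 0 0 0 0 0;0 0 0 0 0 0;0 0 0 0 0 0;0 0 0 0 0 0;0 0 0 0 0 0;0 0 0 0 0 0' 1 60
```

```text
time: 2.3
ee_pos: [0.5238, -0.1427, 0.1027]
tcp_rot: [-90.0, -0.0, -15.2]
wrist_force: [0.2, -0.0, -0.6]
opening: 0.0854
time: 3.1
ee_pos: [0.5241, -0.1423, 0.1027]
tcp_rot: [-90.0, -0.0, -15.1]
wrist_force: [-2.9, 1.1, 5.8]
opening: 0.0252
time: 3.7
ee_pos: [0.5241, -0.1422, 0.1028]
tcp_rot: [-90.0, -0.0, -15.1]
wrist_force: [-0.9, 1.1, 5.9]
opening: 0.0244
```

```bash
python3 -m crank '0 -0.01 0 0 0 0;0 -0.03 0 0 0 0;0 -0.055 0 0 0 0;0 -0.08 0 0 0 0;0 -0.105 0 0 0 0;0 -0.12 0 0 0 0;0 -0.13 0 0 0 0;0 -0.13 0 0 0 0'
python3 g.py 0.569 0.126 0.233 -15
python3 - <<'E'
from h import *
im=[vision.camera(n)[:,:,::-1] for n in ("scene","wrist")]
a=cv2.resize(im[0][120:270,260:460],None,fx=2.66,fy=2.66); b=cv2.resize(im[1],(0,0),fx=.41,fy=.41)
o=np.zeros((max(a.shape[0],b.shape[0]),a.shape[1]+b.shape[1],3),np.uint8); o[:a.shape[0],:a.shape[1]]=a; o[:b.shape[0],a.shape[1]:]=b; print(o.shape)
cv2.imwrite('pics/l1.png',o)
E
```

```text
time: 4.5
ee_pos: [0.5243, -0.1423, 0.2334]
tcp_rot: [-90.0, -0.1, -15.1]
wrist_force: [0.0, 0.4, -1.9]
opening: 0.0246
shift [-0.0269  0.0003  0.2707] turn [-0.     -0.0023  0.0015] rot [-9.000e+01 -8.000e-02 -1.513e+01] pos [ 0.5243 -0.1423  0.2334] F [ 0.02  0.38 -1.86] op 0.0246 t 4.5
(399, 794, 3)
```

View pics/l1.png

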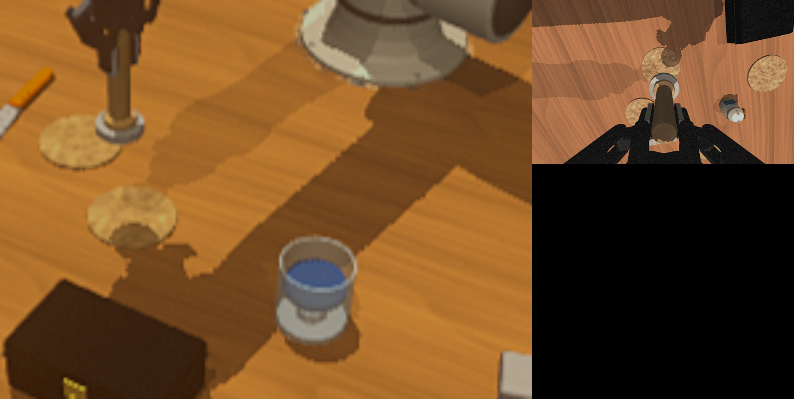

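```bash
python3 -m crank '-0.002 0 0.02 0 0 0;-0.005 0 0.05 0 0 0;-0.008 0 0.08 0 0 0;-0.011 0 0.11 0 0 0;-0.014 0 0.14 0 0 0;-0.017 0 0.17 0 0 0;-0.019 0 0.185 0 0 0;-0.019 0 0.19 0 0 0'
python3 -m crank '0 0 0 0 0 0;0 0 0 0 0 0;0 0 0 0 0 0'
python3 g.py 0.569 0.126 0.233 -15
python3 - <<'E'
from h import *
c=cal("wrist"); snap("wrist","w2.png"); K,R,t=c;print(-R.T@t)
for z,r in((0,.042),(.085,.042)): print(proj("wrist",[.569,.126,z],c))
E
```

```text
time: 5.4
ee_pos: [0.5549, 0.0473, 0.2312]
tcp_rot: [-90.0, 0.1, -15.0]
wrist_force: [0.2, -0.4, -1.6]
opening: 0.0245
time: 5.7
ee_pos: [0.5551, 0.0451, 0.2323]
tcp_rot: [-90.0, -0.0, -15.2]
wrist_force: [-1.0, 0.5, -1.1]
opening: 0.0249
shift [-0.0078 -0.0007  0.0817] turn [ 0.0002 -0.0035  0.    ] rot [-90.01  -0.   -15.2 ] pos [0.5551 0.0451 0.2323] F [-0.98  0.45 -1.08] op 0.0249 t 5.7
[0.57681525 0.12601365 0.36319638]
[315.07024647  98.19852815]
[312.96608666  98.80381157]
```

View pics/w2.png

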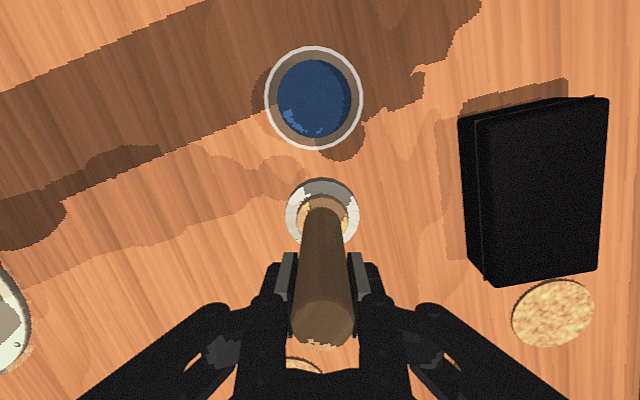

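Run:
```python
from h import *
c=cal("wrist"); o=bot.get_obs(); p=o['ee_pos']
print("rim",back("wrist",313.5,98,.085,c),"foot",back("wrist",322.5,215,p[2]-.086,c),"top",back("wrist",323,322,p[2]+.032,c),p)
im=cv2.imread('pics/w2.png'); hsv=cv2.cvtColor(im,cv2.COLOR_BGR2HSV)
g=((hsv[...,1]<60)&(hsv[...,2]>140)).astype(np.uint8); 
ys,xs=np.nonzero(g[170:260,275:370]); print(xs.min()+275,xs.max()+275,ys.min()+170,ys.max()+170)
ys,xs=np.nonzero(g[40:155,255:370]); print(xs.min()+255,xs.max()+255,ys.min()+40,ys.max()+40)
# predicted foot rim pixel extents for upright presser under TCP
a=np.linspace(0,6.283,200)
for z in(.086,.098):
  q=np.array([proj("wrist",p+[.028*np.cos(x),.028*np.sin(x),-z],c) for x in a]); print(q.min(0),q.max(0))
```

```text
rim [0.56964197 0.12658116 0.085     ] foot [0.55562595 0.04614386 0.14633975] top [0.55601224 0.04760268 0.26433975] [0.5551432  0.0451672  0.23233975]
285 358 181 242
264 362 46 149
[284.17760429 179.44176269] [360.24702718 250.5129908 ]
[285.94030649 175.41475209] [358.45882717 243.57915107]
```

```bash
python3 -m crank '-0.002 0 0.02 0 0 0;-0.004 0 0.045 0 0 0;-0.006 0 0.07 0 0 0;-0.0075 0 0.08 0 0 0;-0.0075 0 0.081 0 0 0;-0.0075 0 0.081 0 0 0;-0.0075 0 0.081 0 0 0'
python3 g.py 0.569 0.1255 0.233 -15
python3 - <<'E'
from h import *
im=[vision.camera(n)[:,:,::-1] for n in ("scene","side")]
a=im[0][130:270,320:440]; b=im[1][150:290,235:355]
cv2.imwrite('pics/j1.png',cv2.resize(np.hstack([a,b]),None,fx=3.3,fy=3.3,interpolation=cv2.INTER_CUBIC))
E
```

```text
time: 6.45
ee_pos: [0.569, 0.1253, 0.2324]
tcp_rot: [-90.0, -0.0, -15.2]
wrist_force: [-0.4, -0.8, -2.5]
opening: 0.0248
shift [-0.0001 -0.0006  0.0002] turn [ 0.0002 -0.0031  0.0001] rot [-9.001e+01 -1.000e-02 -1.518e+01] pos [0.569  0.1253 0.2324] F [-0.37 -0.83 -2.52] op 0.0248 t 6.45
```

View pics/j1.png

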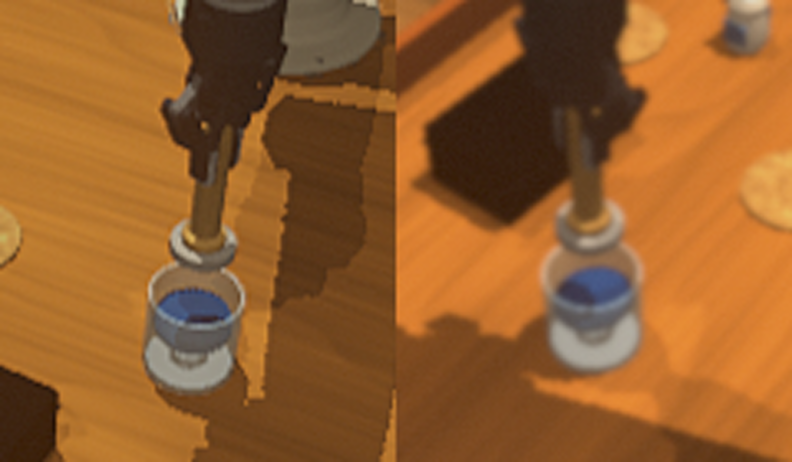

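The presser hangs upright above the jar's mouth in both views: the foot is at about (205,245) left and (590,225) right, centred over the rim. I'll go down to just above the plate, then press.

```bash
python3 -m crank '0 0.015 0 0 0 0;0 0.035 0 0 0 0;0 0.05 0 0 0 0;0 0.058 0 0 0 0;0 0.062 0 0 0 0;0 0.066 0 0 0 0;0 0.07 0 0 0 0;0 0.07 0 0 0 0'
python3 -m crank '0 0.004 0 0 0 0;0 0.008 0 0 0 0;0 0.012 0 0 0 0;0 0.014 0 0 0 0;0 0.016 0 0 0 0;0 0.018 0 0 0 0;0 0.02 0 0 0 0;0 0.02 0 0 0 0'; python3 g.py 0.569 0.1255 0.127 -15
```

```text
time: 7.35
ee_pos: [0.5691, 0.1263, 0.1622]
tcp_rot: [-90.0, 0.0, -15.1]
wrist_force: [0.2, -0.2, -1.7]
opening: 0.0246
time: 8.15
ee_pos: [0.5691, 0.1263, 0.142]
tcp_rot: [-90.0, 0.0, -15.1]
wrist_force: [-1.8, 0.3, 1.0]
opening: 0.0247
shift [ 0.0001  0.015  -0.0007] turn [ 0.0001 -0.0022 -0.0001] rot [-90.     0.   -15.13] pos [0.5691 0.1263 0.142 ] F [-1.79  0.33  1.04] op 0.0247 t 8.15
```

```bash
python3 -m crank '0 0.003 0 0 0 0;0 0.006 0 0 0 0;0 0.009 0 0 0 0;0 0.011 0 0 0 0;0 0.012 0 0 0 0'
python3 -m crank '0 0.001 0 0 0 0;0 0.002 0 0 0 0;0 0.002 0 0 0 0'
python3 -m crank '0 0.001 0 0 0 0;0 0.002 0 0 0 0;0 0.002 0 0 0 0'
```

```text
time: 8.65
ee_pos: [0.5691, 0.1263, 0.1302]
tcp_rot: [-90.0, -0.0, -15.1]
wrist_force: [-2.5, -0.0, 5.6]
opening: 0.0247
time: 8.95
ee_pos: [0.5691, 0.1263, 0.1282]
tcp_rot: [-90.0, -0.0, -15.1]
wrist_force: [-1.9, -0.2, 3.8]
opening: 0.0248
time: 9.25
ee_pos: [0.5693, 0.1264, 0.1276]
tcp_rot: [-90.0, -0.1, -15.1]
wrist_force: [-4.4, -0.5, 12.8]
opening: 0.0248
```

```bash
python3 -m crank '0 0.001 0 0 0 0;0 0.001 0 0 0 0;0 0.001 0 0 0 0;0 0.001 0 0 0 0;0 0.001 0 0 0 0;0 0.001 0 0 0 0'
python3 - <<'E'
from h import *
im=[vision.camera(n)[:,:,::-1] for n in ("scene","side")]
a=im[0][130:270,320:440]; b=im[1][150:290,235:355]
cv2.imwrite('pics/j2.png',cv2.resize(np.hstack([a,b]),None,fx=3.3,fy=3.3,interpolation=cv2.INTER_CUBIC))
E
```

```text
time: 9.85
ee_pos: [0.5694, 0.1265, 0.1276]
tcp_rot: [-89.9, -0.1, -15.1]
wrist_force: [-5.5, -0.9, 19.2]
opening: 0.0247
```

View pics/j2.png

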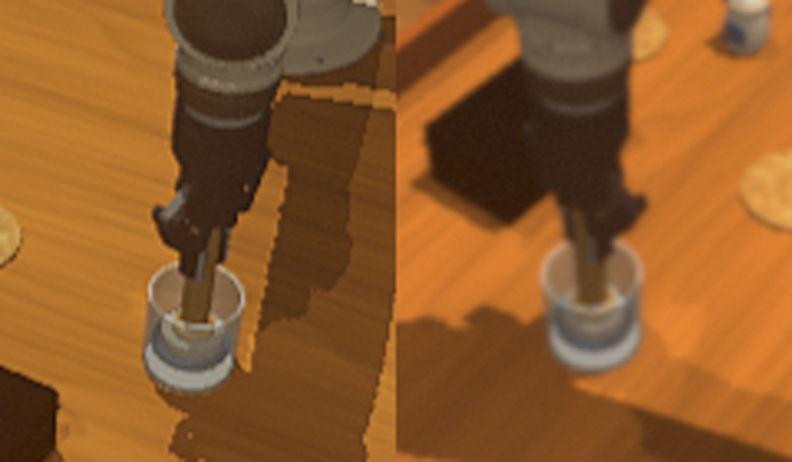

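The plate is bottomed: TCP stopped at 0.1276 m (underside about 0.030) and force rises steeply. One firmer hold, then a straight lift.

```bash
python3 -m crank '0 0.001 0 0 0 0;0 0.001 0 0 0 0;0 0.001 0 0 0 0;0 0.001 0 0 0 0;0 0.001 0 0 0 0'
python3 -m crank '0 -0.002 0 0 0 0;0 -0.004 0 0 0 0;0 -0.007 0 0 0 0;0 -0.012 0 0 0 0;0 -0.02 0 0 0 0;0 -0.035 0 0 0 0;0 -0.055 0 0 0 0;0 -0.08 0 0 0 0'
python3 -m crank '0 -0.02 0 0 0 0;0 -0.028 0 0 0 0;0 -0.028 0 0 0 0'
python3 g.py 0.555 0.0455 0.233 -15
```

```text
time: 10.45
ee_pos: [0.5695, 0.1265, 0.1275]
tcp_rot: [-89.9, -0.2, -15.1]
wrist_force: [-6.9, -0.6, 24.2]
opening: 0.0245
time: 11.25
ee_pos: [0.5689, 0.1262, 0.2055]
tcp_rot: [-90.0, 0.0, -15.1]
wrist_force: [-0.1, 0.3, -2.2]
opening: 0.0249
time: 11.55
ee_pos: [0.5697, 0.1264, 0.2339]
tcp_rot: [-89.9, -0.1, -15.1]
wrist_force: [-0.2, -0.0, -2.5]
opening: 0.0246
shift [ 0.007   0.0009 -0.0819] turn [-0.0012 -0.0022  0.0023] rot [-89.93  -0.13 -15.13] pos [0.5697 0.1264 0.2339] F [-0.24 -0.02 -2.51] op 0.0246 t 11.55
```

Back off 81 mm to where the wrist camera looks straight down into the jar.

```bash
python3 -m crank '0.002 0 -0.015 0 0 0;0.004 0 -0.04 0 0 0;0.006 0 -0.065 0 0 0;0.007 0 -0.08 0 0 0;0.007 0 -0.082 0 0 0;0.007 0 -0.082 0 0 0;0.007 0 -0.082 0 0 0'
python3 g.py 0.518 -0.130 0.233 -15
python3 - <<'E'
from h import *
c=cal("wrist"); p=bot.get_obs()['ee_pos']
w=vision.camera("wrist")[:,:,::-1]; s=vision.camera("scene")[:,:,::-1]; d=vision.camera("side")[:,:,::-1]
f=lambda i,w_,h_:cv2.resize(i,(w_,h_),interpolation=cv2.INTER_CUBIC)
o=np.vstack([np.hstack([f(s[190:260,340:420],400,350),f(d[205:275,255:335],400,350)]),np.hstack([f(w[30:280,220:420],200,250),f(w[40:160,245:385],290,250),np.zeros((250,310,3),np.uint8)])])
cv2.imwrite('pics/j3.png',o)
hsv=cv2.cvtColor(w,cv2.COLOR_BGR2HSV); b=cv2.inRange(hsv,(95,70,20),(130,255,255))[40:160,245:385]
cn=max(cv2.findContours(b,0,2)[0],key=cv2.contourArea); print("blue",cv2.fitEllipse(cn))
for z in(.03,.062): 
  q=np.array([proj("wrist",[.5695+.035*np.cos(x),.1265+.035*np.sin(x),z],c) for x in np.linspace(0,6.28,100)]); print(z,q.min(0)-[245,40],q.max(0)-[245,40])
hs=((hsv[...,1]<60)&(hsv[...,2]>140))[170:260,275:370]; ys,xs=np.nonzero(hs); print(xs.min()+275,xs.max()+275,ys.min()+170)
E
```

```text
time: 12.25
ee_pos: [0.5545, 0.0457, 0.232]
tcp_rot: [-90.0, 0.0, -15.1]
wrist_force: [0.1, 0.0, -2.5]
opening: 0.0248
shift [ 0.0106 -0.001  -0.1792] turn [-0.0002 -0.002  -0.0003] rot [-8.999e+01  2.000e-02 -1.511e+01] pos [0.5545 0.0457 0.232 ] F [ 0.1   0.04 -2.46] op 0.0248 t 12.25
blue ((70.52360534667969, 58.71562194824219), (66.86907196044922, 70.93323516845703), 176.23617553710938)
0.03 [35.78710451 20.05758044] [105.72434677  93.84326137]
0.062 [31.40009031 16.04986501] [108.76320121  97.67192511]
285 359 181
```

View pics/j3.png

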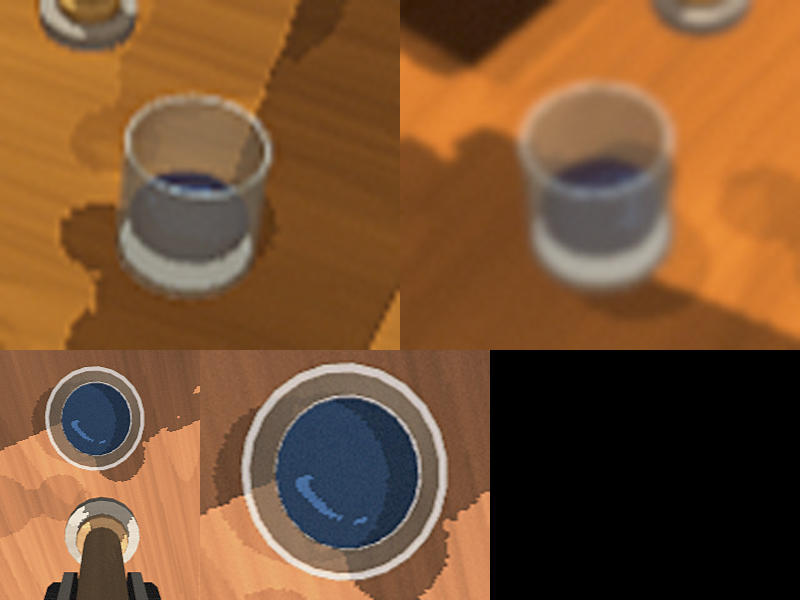

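The plate is low and level: the wrist view shows a round blue disc whose size matches 30 mm height (66.9 × 70.9 px, expected about 70). Now to the coaster.

```bash
python3 -m crank '0.001 0 -0.015 0 0 0;0.002 0 -0.04 0 0 0;0.004 0 -0.07 0 0 0;0.006 0 -0.1 0 0 0;0.008 0 -0.13 0 0 0;0.009 0 -0.155 0 0 0;0.01 0 -0.173 0 0 0;0.0105 0 -0.18 0 0 0'
python3 -m crank '0 0 0 0 0 0;0 0 0 0 0 0;0 0.02 0 0 0 0;0 0.045 0 0 0 0;0 0.07 0 0 0 0;0 0.09 0 0 0 0;0 0.105 0 0 0 0;0 0.115 0 0 0 0'
python3 -m crank '0 0 0 0 0 0;0 0 0 0 0 0'
python3 g.py 0.518 -0.131 0.1028 -15
```

```text
time: 13.2
ee_pos: [0.517, -0.133, 0.2323]
tcp_rot: [-90.0, -0.0, -15.2]
wrist_force: [0.8, -0.0, -1.6]
opening: 0.0248
time: 14.0
ee_pos: [0.5175, -0.1304, 0.1161]
tcp_rot: [-90.0, 0.1, -15.1]
wrist_force: [-0.3, -0.7, -2.4]
opening: 0.0249
time: 14.2
ee_pos: [0.518, -0.1311, 0.118]
tcp_rot: [-90.0, -0.0, -15.1]
wrist_force: [1.6, -0.2, -2.0]
opening: 0.0246
shift [0.     0.0152 0.0001] turn [-0.0001 -0.0019  0.0007] rot [-9.000e+01 -4.000e-02 -1.511e+01] pos [ 0.518  -0.1311  0.118 ] F [ 1.6  -0.21 -1.99] op 0.0246 t 14.2
```

```bash
python3 -m crank '0 0.004 0 0 0 0;0 0.008 0 0 0 0;0 0.011 0 0 0 0;0 0.013 0 0 0 0;0 0.014 0 0 0 0;0 0.0145 0 0 0 0;0 0.0145 0 0 0 0'
python3 -m crank '0 0.0005 0 0 0 0;0 0.001 0 0 0 0;0 0.001 0 0 0 0'
python3 g.py 0.518 -0.131 0.1028 -15
```

```text
time: 14.9
ee_pos: [0.5177, -0.1312, 0.1029]
tcp_rot: [-90.0, -0.0, -15.1]
wrist_force: [0.7, 0.7, -1.4]
opening: 0.0248
time: 15.2
ee_pos: [0.5178, -0.1313, 0.1028]
tcp_rot: [-90.0, -0.1, -15.1]
wrist_force: [-2.6, 0.7, 6.2]
opening: 0.0244
shift [0.0002 0.     0.0003] turn [ 0.     -0.0022  0.001 ] rot [-9.000e+01 -6.000e-02 -1.513e+01] pos [ 0.5178 -0.1313  0.1028] F [-2.61  0.72  6.23] op 0.0244 t 15.2
```

```bash
python3 -m crank '0 0 0 0 0 0;0 0 0 0 0 0;0 0 0 0 0 0;0 0 0 0 0 0' 0.25 20
python3 -m crank '0 0 0 0 0 0;0 0 0 0 0 0;0 0 0 0 0 0;0 0 0 0 0 0;0 0 0 0 0 0;0 0 0 0 0 0;0 0 0 0 0 0;0 0 0 0 0 0' -1
python3 -m crank '0 -0.01 0 0 0 0;0 -0.03 0 0 0 0;0 -0.055 0 0 0 0;0 -0.08 0 0 0 0;0 -0.105 0 0 0 0;0 -0.13 0 0 0 0;0 -0.15 0 0 0 0;0 -0.15 0 0 0 0'
python3 - <<'E'
from h import *
s=vision.camera("scene")[:,:,::-1]; d=vision.camera("side")[:,:,::-1]; c=cal("wrist"); w=vision.camera("wrist")[:,:,::-1]
f=lambda i,w_,h_:cv2.resize(i,(w_,h_),interpolation=cv2.INTER_CUBIC)
o=np.vstack([np.hstack([f(s[140:300,190:430],390,260),f(d[140:300,220:460],390,260)]),np.hstack([f(w,480,300),f(s[150:225,270:345],300,300)])])
cv2.imwrite('pics/e.png',o)
print(proj("wrist",[.518,-.130,.135],c)*.75,proj("wrist",[.518,-.130,.005],c)*.75)
E
```

```text
time: 15.6
ee_pos: [0.5176, -0.1312, 0.1017]
tcp_rot: [-90.0, 0.0, -15.1]
wrist_force: [0.0, -0.9, -0.5]
opening: 0.032
time: 16.4
ee_pos: [0.5176, -0.1312, 0.1018]
tcp_rot: [-90.0, -0.0, -15.1]
wrist_force: [0.1, 0.1, 0.4]
opening: 0.085
time: 17.2
ee_pos: [0.5184, -0.1314, 0.2555]
tcp_rot: [-90.0, -0.3, -15.1]
wrist_force: [-0.5, -0.3, -0.3]
opening: 0.0853
[241.42966613 151.02726057] [241.36829316 125.81073297]
```

View pics/e.png

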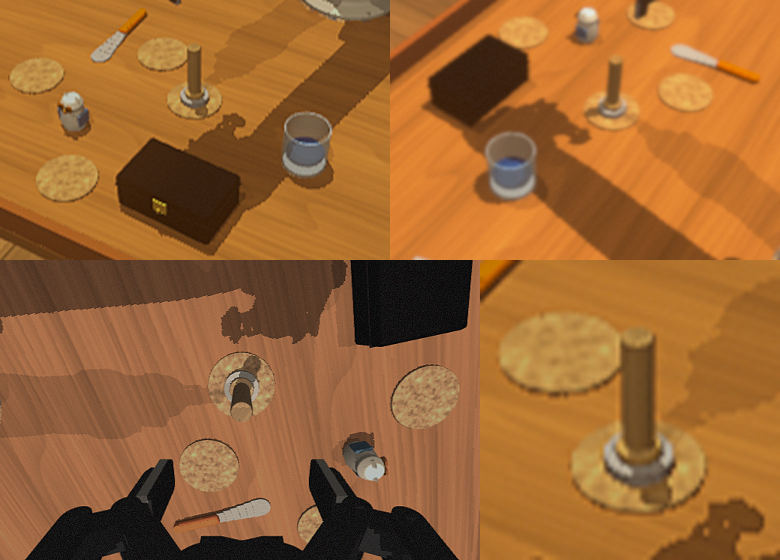

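The presser stands upright and centred on coaster D at (241,385), the gripper is clear, the plate is still down, and the bystanders look unmoved. Handing in.

```bash
python3 -m crank '0 0 0 0 0 0;0 0 0 0 0 0;0 0 0 0 0 0'; python3 -c "
from workcell import bot; print(bot.job_done())"
```

```text
time: 17.65
ee_pos: [0.5174, -0.1311, 0.2513]
tcp_rot: [-90.0, 0.1, -15.1]
wrist_force: [0.3, 0.0, -0.6]
opening: 0.0853
the job is handed in; nothing more can be done
None
```

I pressed the lift plate down to its stop with the presser, held it there, put the presser back upright on its coaster and let go. The job was handed in at about 17.7 s of the 48 s allowed.

- **Press:** The TCP stopped hard at z = 0.1276 m, which puts the foot's underside at about 30 mm, the plate's bottomed height. I held it there for more than 1 s, with wrist force between 13 and 24 N. A wrist picture afterwards showed the plate round, at the size expected at the bottom. The foot's angle on the plate was judged only from pictures and the tool's tilt (within about 0.2°).
- **Put-back:** The last pictures show the presser upright and centred on the farthest-left coaster, at about (0.518, -0.130). The gripper was open and about 15 cm above its release height, and the plate was still down.
- **Bystanders:** The watch case, owl and shoe horn look unmoved. The tin lies outside the last crops, so I did not check it again, but the arm never went near it.
- **Disagreements:** Nothing failed outright. The camera position estimates disagreed by up to about 9 mm between the fixed views for the presser's top, and I settled that with the wrist camera.

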